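# Punch the drill spot for a bat pin

### The job

Mark the drill spot for the second pin of the round bat: take the spring-loaded centre punch out of its stand, set its point on the middle of the pencilled cross, and, holding it upright, press straight down until its spring snaps. Do not set the punch off anywhere else. Then hang it back upright in its stand, and leave the bat and the other things where they are.

Things in the scene. Friction and masses are not known exactly. Their poses are not given: they have to be found in the camera images.
- punch: Steel spring-loaded centre punch, 120 mm, 0.27 kg, loose, hanging point down in the stand. Origin at the point (nose fully out), z up along the punch. Up from the point: nose 12 mm thick (0-26 mm), barrel 22 mm thick (26-56), collar 44 mm across (56-62), square grip 26 x 26 mm, flats facing along x and y (62-112), cap 30 mm across (112-120). Grip the flats just above the collar.
- punch_tip (a point): The point of the punch, on the moving nose; rounded to 3 mm radius.
- punch_nose (a joint): How far the nose has squeezed the main spring, m: 0 fully out, stop at 0.006. The spring resists with 4 N at first and about 15 N at 0.004, where it snaps.
- punch_striker (a joint): Hidden striker inside the punch, m: 0 when cocked. It stays at 0 until about 15 N, then suddenly jumps to about 0.006 (stop at 0.007), the resistance collapses to about 5 N and the main spring relaxes: this is the snap. Lifting the punch cocks it again and lets the nose out by itself.
- bat: Round grey plywood bat, 222 mm across, 11 mm thick, 0.3 kg, lying loose on the table. Origin at the centre of its underside, z up. Dark dot (6 mm) at its centre; brass bushing, 22 mm across with a dark bore, let in flush 75 mm from the centre along -x; pencilled cross of two dark lines 28 mm long opposite, 75 mm along +x.
- mark (a point): The middle of the pencilled cross, on the upper face of the bat (11 mm above the table).
- punch_stand: Fixed wooden stand, 100 x 96 mm, 80 mm high. Origin on the table under the seat of the punch, z up. Its back is at x = 38 to 58 mm; the 14 mm thick top plate has a slot 30 mm wide along x, open upward and at the -x end (x = -40 mm), closed at x = 16 mm. The barrel hangs in the slot, the collar rests on the plate, the point is 24 mm above the table.
- stand_seat (a point): Point on the axis of the hung punch, in the slot, level with the stand's upper face (80 mm above the table), where the collar's underside rests; axes as the stand's.
- cup: Bystander: small biscuit-fired cup with a band, 67 mm across, 61 mm high; origin at the centre of its underside.
- timer: Bystander: round wind-up timer, 63 mm across, 43 mm high; origin at the centre of its underside.
- fish: Bystander: flat clay fish, 82 x 86 mm, 7 mm thick; origin at the centre of its underside.
There are look-alikes about, which are no part of the job. There is more than one size of the punch; the job needs the smaller.

How it is judged:
By the outcome, as a careful person would: the job done as asked, in the order asked, and still so for the second after the job is handed in, with the robot touching nothing.
It also fails if it takes over 53 s, if anything falls off the work surface, if the arm or the gripper's body presses on something with over 40 N, if the wrist force passes 120 N, or if a joint passes its speed limit or range.

### The arm

A 6-joint arm with a two-finger parallel gripper is mounted at the origin on a cart in front of the work surface, level with it; the furniture and walls round the work are solid. World frame = base frame: x ahead of the robot, y to its left, z up, the work surface at z = 0. Lengths are in m, angles in rad, forces in N, time in s.
With the tool pointing down it reaches from about 0.425 to 0.95 m from the base axis. Payload 3.5 kg.
Tool frame: the origin (TCP) lies midway between the tips of the shut fingers; the grasp point (between the pads) lies 19 mm behind it; z points along the fingers, y is the direction in which the jaws open and shut (so a half turn about z gives the same grasp; the last joint's range is limited). The gripper opens to 85 mm and grips with 20 to 120 N. Pads are 22 mm wide; open, the fingers measure 114 mm over their backs; the gripper's body (76 mm by 85 mm) begins 54 mm behind the grasp point. The pads swing forward as they close: fully open they stand 13 mm farther back than shut.
Start: joints at [1.07, 0.286, 1.577, -0, 1.279, -0.15], TCP at [0.232, 0.634, 0.231] pointing down, gripper open.
Joint ranges: [-2.77, 2.77], [-0.9, 2.22], [0.21, 2.48], [-1.53, 4.67], [0.24, 2.81], [-2.84, 2.84]. Speed limits (rad/s): [2.79, 2.79, 3.14, 3.14, 3.14, 3.14].

### API

Orientations are given as a unit quaternion [x, y, z, w].
In Python, from plant import * gives the robot as it stands.
- The arm moves only by the shell command python3 -m jog 'ROWS' [FORCE]. ROWS is a JSON object of lists of equal length, an entry for each row: "travel": the shift along the world's x, y, z in mm, a list of three; "dr": the turn, a rotation vector about the world's x, y, z in degrees, a list of three; "jaw": the closure in counts, from 0 (fully open) to 255 (shut). In form: {"travel": [[x, y, z], ...], "dr": [[wx, wy, wz], ...], "jaw": [jaw, ...]}. A call has 1 to 5 rows; each row shifts and turns the commanded pose from where the row before left it; what a row does not reach is not made up. A row lasts 1/12 s, in which the tool goes at most 41.7 mm and 7.16 degrees, less where a joint would pass 70% of its speed; a pose out of reach is approached as far as the arm can. A call is refused whole if a number of a shift passes 41.7 or a number of a turn 7.16, either way. A call with a gripper value outside its range is refused whole. The fingers move at their own pace and stop on an object; FORCE is the grip in N (left out, the last holds). Time passes only in rows, so rows that do not move let the fingers close. It gives the time, the measured TCP pose, the force and the opening at its end, in the units of the state.
- get_state(): the state, without advancing time (a new reading comes with each control period).
- read_camera(name): name is "side" or "top"; returns the picture (384x512x3 uint8, red, green, blue); there is no depth.
- camera_info(name): a dict with "K" (3x3 intrinsics, pixels), "R" (3x3) and "t" (3): a world point X has camera coordinates R X + t. Camera axes: x right, y down, z forward; pixel columns grow to the right and rows downward; lengths in m; the calibration is good to about 2 mm. A picture is of the moment at which its call begins. camera_info takes no time and is no camera call.
- sign_off(): hands the job in, once; it reports no verdict.
The state is a dict: "time": time; "qpos": joint angles; "dq": joint speeds; "joint_efforts": joint torques, N m; "eef_pos": TCP position; "tcp_rot": TCP orientation; "contact_force": force on the tool from outside, world axes, zero at the start; "wrist_torque": the same for the moment, N m; "opening": opening from 0.0 (shut) to 1.0 (fully open).
Only numpy, scipy, OpenCV 4.12 (cv2) and the standard library are available. Lean on these libraries where they do the work, as an engineer would, in place of code of your own. Each camera call takes 0.05 s, during which the arm holds its last target. There are 200 camera calls.

## Working session

There is one attempt and no reset: what is moved stays moved. The work goes in short steps, Python scripts to look and compute and a shell command to move; the robot and the scene stay as the last step left them, time stands still between calls to the robot, and variables do not carry over. Pictures are saved under pics/ and viewed, about 8 in all and at most 12, crops included, and the job is handed in when it is done.

```bash
mkdir -p pics; ls; python3 - <<'E'
from plant import *
import cv2,numpy as np
for n in("top","side"):
    cv2.imwrite(f"pics/{n}0.png",cv2.resize(read_camera(n),(800,600),interpolation=cv2.INTER_CUBIC)[:,:,::-1])
    c=camera_info(n);print(n,np.round(c["K"],1).tolist(),np.round(c["R"],3).tolist(),np.round(c["t"],3).tolist())
s=get_state();print({k:np.round(v,3).tolist() for k,v in s.items()})
E
```

```text
pics
top [[347.6, 0.0, 254.1], [0.0, 347.6, 195.0], [0.0, 0.0, 1.0]] [[0.01, -1.0, 0.014], [-0.998, -0.011, -0.066], [0.067, -0.013, -0.998]] [0.034, 0.534, 1.07]
side [[399.7, 0.0, 256.0], [0.0, 399.7, 189.7], [0.0, 0.0, 1.0]] [[0.839, -0.544, 0.019], [-0.253, -0.42, -0.871], [0.482, 0.726, -0.49]] [-0.44, 0.223, 0.857]
{'time': 0.1, 'qpos': [1.07, 0.287, 1.578, 0.0, 1.279, -0.15], 'dq': [0.0, -0.003, -0.002, 0.0, -0.0, 0.0], 'joint_efforts': [0.0, -40.73, -29.37, -0.0, 0.003, 0.0], 'eef_pos': [0.232, 0.633, 0.23], 'tcp_rot': [0.175, 0.985, -0.001, -0.0], 'contact_force': [-0.046, -0.067, -0.775], 'wrist_torque': [-0.061, -0.025, 0.023], 'opening': 0.998}
```

View pics/top0.png

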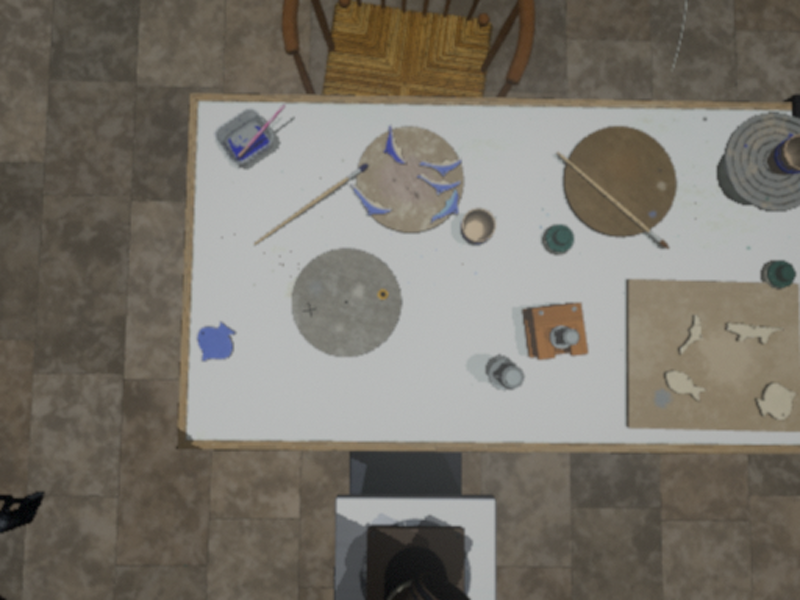

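View pics/side0.png

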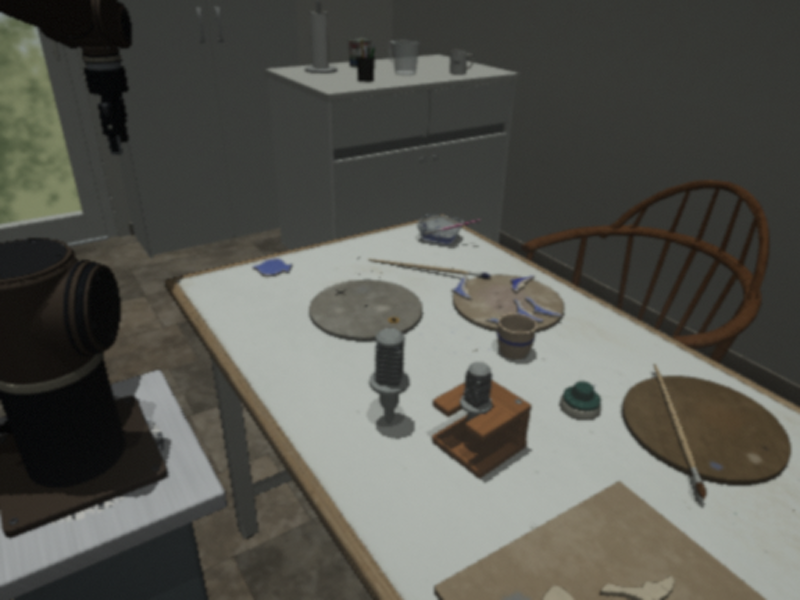

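The top view shows the grey bat with its dot at (347,301), bushing at (383,294) and cross at (310,310). The stand with a punch is at about (566,338), and a larger look-alike stands loose at (505,372). I'll take crops and compute positions.

```bash
cat > h.py <<'E'
from plant import *
import cv2,numpy as np
def ray(n,u,v,z):
    c=camera_info(n);K,R,t=map(np.array,(c["K"],c["R"],c["t"]))
    C=-R.T@t; d=R.T@np.linalg.solve(K,[u,v,1.]); return C+d*(z-C[2])/d[2]
def proj(n,X):
    c=camera_info(n);p=np.array(c["K"])@(np.array(c["R"])@np.array(X)+np.array(c["t"]));return p[:2]/p[2]
def crop(im,u0,v0,u1,v1,s): return cv2.resize(im[v0:v1,u0:u1],None,fx=s,fy=s,interpolation=cv2.INTER_CUBIC)
E
python3 - <<'E'
from h import *
T=read_camera("top");S=read_camera("side")
a=crop(T,180,150,260,235,5);b=crop(T,305,180,385,265,5)   # 400x425 each
cv2.imwrite("pics/c1.png",np.hstack([a,b])[:,:,::-1])
cv2.imwrite("pics/c2.png",crop(S,225,190,355,310,5)[:,:,::-1])
for nm,u,v,z in(("dot",347,301,.011),("bush",383,294,.011),("cross",310,310,.011),("punch cap",567,337,.144),("big",510,376,.1)):
    print(nm,np.round(ray("top",u*.64,v*.64,z),4))
E
```

```text
dot [0.5402 0.14   0.011 ]
bush [0.5552 0.0678 0.011 ]
cross [0.5212 0.214  0.011 ]
punch cap [ 0.471  -0.2605  0.144 ]
big [ 0.3988 -0.1688  0.1   ]
```

View pics/c1.png

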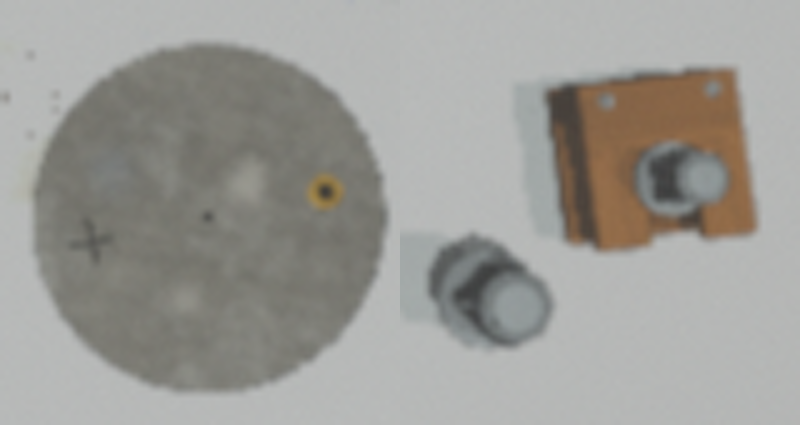

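View pics/c2.png

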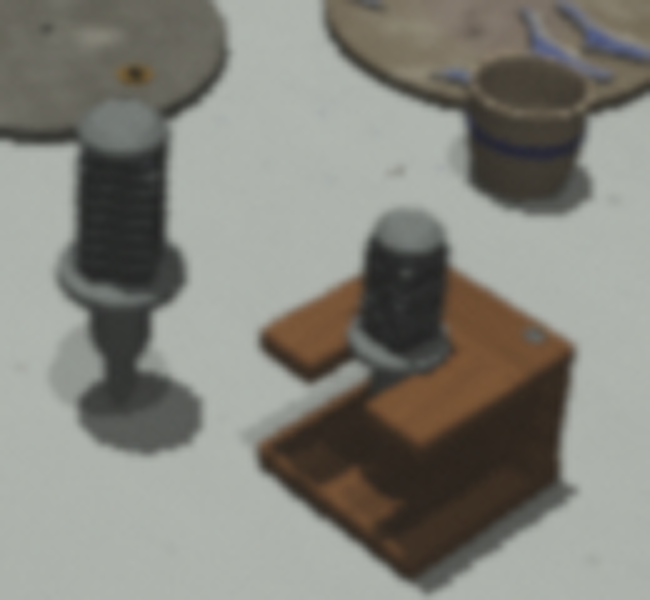

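```bash
python3 - <<'E'
from h import *
f=lambda x,y,u0,v0:(u0+(x+.5)/5-.5,v0+(y+.5)/5-.5)
P={}
for nm,x,y,z in(("dot",208,217,.011),("bush",325,191,.011),("cross",91,241,.011)): P[nm]=ray("top",*f(x,y,180,150),z);print(nm,np.round(P[nm],4))
print(np.linalg.norm(P["dot"]-P["bush"]),np.linalg.norm(P["dot"]-P["cross"]))
for nm,x,y,z in(("cap",704-400,176,.144),("BL",578-400,88,.08),("BR",737-400,69,.08),("FL",601-400,250,.08),("FR",756-400,233,.08)): P[nm]=ray("top",*f(x,y,305,180),z);print(nm,np.round(P[nm],4))
for a,b in(("FL","BL"),("FR","BR"),("BR","BL"),("FR","FL")):
    d=P[b]-P[a];print(a,b,np.linalg.norm(d),np.degrees(np.arctan2(d[1],d[0])))
m=(P["FL"]+P["FR"]+P["BL"]+P["BR"])/4; th=np.radians(7.6); print("seat from corners",m-np.array([.009*np.cos(th),.009*np.sin(th),0]))
for nm,x,y,z in(("capS",408,230,.144),("colS",402,338,.086)): print(nm,ray("side",*f(x,y,225,190),z))
E
```

```text
dot [0.539  0.1428 0.011 ]
bush [0.5563 0.0694 0.011 ]
cross [0.5231 0.2159 0.011 ]
0.07537823732673989 0.07483766198313484
cap [ 0.4735 -0.2675  0.144 ]
BL [ 0.5256 -0.2146  0.08  ]
BR [ 0.5379 -0.3093  0.08  ]
FL [ 0.4303 -0.2276  0.08  ]
FR [ 0.4411 -0.3193  0.08  ]
FL BL 0.09617661125393343 7.749341262240056
FR BR 0.09727835595030826 5.924595754791203
BR BL 0.09544746381411143 97.41962263583989
FR FL 0.09236219246109519 96.75570776646636
seat from corners [ 0.47480654 -0.26888295  0.08      ]
capS [ 0.46643599 -0.2717267   0.144     ]
colS [ 0.47000028 -0.27071282  0.086     ]
```

```bash
python3 -m jog '{"travel":[[20,-36,0],[20,-36,0],[20,-36,0],[20,-36,0],[20,-36,0]],"dr":[[0,0,5.4],[0,0,5.4],[0,0,5.4],[0,0,5.4],[0,0,5.4]],"jaw":[0,0,0,0,0]}' 
python3 -m jog '{"travel":[[20,-36,0],[20,-36,0],[20,-36,0],[20,-36,0],[20,-36,0]],"dr":[[0,0,0],[0,0,0],[0,0,0],[0,0,0],[0,0,0]],"jaw":[0,0,0,0,0]}'
python3 -m jog '{"travel":[[20,-36,0],[20,-36,0],[0,-40,0],[0,-40,0],[0,-40,0]],"dr":[[0,0,0],[0,0,0],[0,0,0],[0,0,0],[0,0,0]],"jaw":[0,0,0,0,0]}'
python3 -m jog '{"travel":[[0,-40,0],[0,-40,0],[0,-40,0],[0,-40,0],[0,-40,0]],"dr":[[0,0,0],[0,0,0],[0,0,0],[0,0,0],[0,0,0]],"jaw":[0,0,0,0,0]}'
python3 -m jog '{"travel":[[0,-40,0],[0,-40,0],[0,-40,0],[0,-30,0],[0,0,0]],"dr":[[0,0,0],[0,0,0],[0,0,0],[0,0,0],[0,0,0]],"jaw":[0,0,0,0,0]}'
```

```text
time: 0.62
eef_pos: [0.3322, 0.4522, 0.231]
tcp_rot: [-0.063, 0.998, -0.0, -0.0]
contact_force: [0.7, 0.3, 0.7]
opening: 1.0
time: 1.03
eef_pos: [0.4323, 0.2721, 0.2314]
tcp_rot: [-0.06, 0.998, 0.0, 0.0]
contact_force: [1.0, 0.7, -1.3]
opening: 1.0
time: 1.45
eef_pos: [0.4717, 0.08, 0.2312]
tcp_rot: [-0.06, 0.998, -0.0, -0.0]
contact_force: [0.7, 0.1, -0.4]
opening: 0.999
time: 1.87
eef_pos: [0.4714, -0.12, 0.2315]
tcp_rot: [-0.06, 0.998, -0.0, 0.0]
contact_force: [0.4, 0.8, 0.1]
opening: 1.0
time: 2.28
eef_pos: [0.4714, -0.2732, 0.2313]
tcp_rot: [-0.058, 0.998, -0.001, -0.0]
contact_force: [-1.2, 0.5, -0.3]
opening: 1.001
```

```bash
python3 -m jog '{"travel":[[1.5,4.5,-30],[0,0,-30],[0,0,-10],[0,0,0]],"dr":[[0,0,0],[0,0,0],[0,0,0],[0,0,0]],"jaw":[0,0,0,0]}'
python3 - <<'E'
from h import *
T=read_camera("top");S=read_camera("side")
a=crop(T,330,170,410,260,5);b=crop(S,265,180,345,270,5)
cv2.imwrite("pics/c3.png",np.hstack([a,b])[:,:,::-1])
print(proj("top",[.473,-.2685,.144]),proj("side",[.473,-.2685,.144]))
E
```

```text
time: 2.62
eef_pos: [0.4714, -0.2615, 0.1575]
tcp_rot: [-0.06, 0.998, 0.003, -0.003]
contact_force: [-0.7, -0.3, 0.3]
opening: 1.002
[365.76797127 214.9954177 ] [307.69074962 233.82048777]
```

View pics/c3.png

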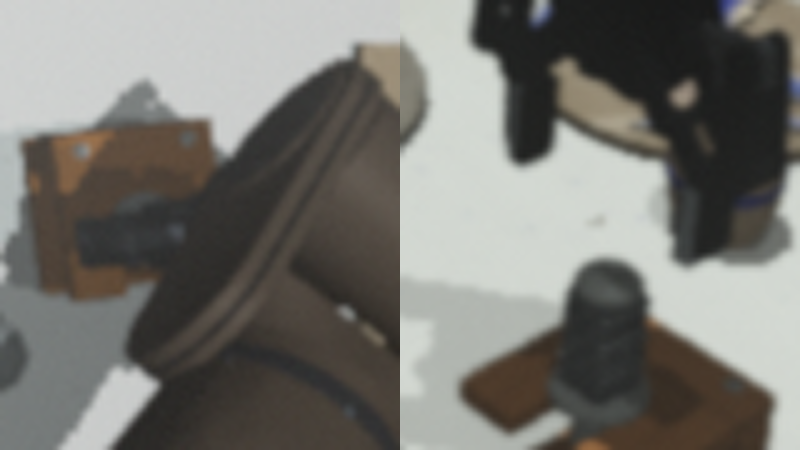

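The picture shows the fingers straddling the cap: tips at about (530,160) and (690,262), cap at (608,265). The left panel is mostly hidden by the arm. I'll read the settled pose.

```bash
python3 - <<'E'
from h import *
s=get_state();print(s["time"],np.round(s["eef_pos"],4),np.round(s["tcp_rot"],4))
x=s["eef_pos"]
th=np.radians(96.8);d=np.array([np.cos(th),np.sin(th),0])*.0425
for k in(1,-1): print(proj("side",x+k*d+[0,0,.013]), "crop", (proj("side",x+k*d+[0,0,.013])-[265,180])*5+[400,0])
E
```

```text
2.7167 [ 0.4737 -0.2634  0.1619] [-6.050e-02  9.982e-01 -1.000e-04  1.000e-04]
[292.87769462 211.08050035] crop [539.38847308 155.40250174]
[323.39442529 229.48577515] crop [691.97212647 247.42887575]
```

```bash
python3 -m jog '{"travel":[[0,-5,-20],[0,0,-25],[0,0,-20],[0,0,-7],[0,0,0]],"dr":[[0,0,0],[0,0,0],[0,0,0],[0,0,0],[0,0,0]],"jaw":[0,0,0,0,0]}' 40
python3 -m jog '{"travel":[[0,0,0],[0,0,0],[0,0,0],[0,0,0],[0,0,0]],"dr":[[0,0,0],[0,0,0],[0,0,0],[0,0,0],[0,0,0]],"jaw":[150,220,255,255,255]}' 40
python3 -m jog '{"travel":[[0,0,0],[0,0,0],[0,0,0],[0,0,0],[0,0,0]],"dr":[[0,0,0],[0,0,0],[0,0,0],[0,0,0],[0,0,0]],"jaw":[255,255,255,255,255]}' 80
```

```text
time: 3.13
eef_pos: [0.4733, -0.2682, 0.0891]
tcp_rot: [-0.06, 0.998, 0.0, -0.0]
contact_force: [-0.2, -0.8, -0.4]
opening: 1.002
time: 3.55
eef_pos: [0.4738, -0.2686, 0.0904]
tcp_rot: [-0.06, 0.998, -0.0, 0.0]
contact_force: [-2.6, 2.4, 18.3]
opening: 0.299
time: 3.97
eef_pos: [0.474, -0.2689, 0.0906]
tcp_rot: [-0.06, 0.998, -0.0, 0.001]
contact_force: [-1.3, 1.5, 4.3]
opening: 0.298
```

```bash
python3 -m jog '{"travel":[[0,0,10],[0,0,25],[0,0,30],[0,0,15],[0,0,0]],"dr":[[0,0,0],[0,0,0],[0,0,0],[0,0,0],[0,0,0]],"jaw":[255,255,255,255,255]}' 80
python3 -m jog '{"travel":[[10,10,0],[10,25,0],[10,40,0],[5,40,0],[0,40,0]],"dr":[[0,0,0],[0,0,0],[0,0,0],[0,0,0],[0,0,0]],"jaw":[255,255,255,255,255]}'
python3 -m jog '{"travel":[[0,40,0],[0,40,0],[0,40,0],[0,40,0],[0,40,0]],"dr":[[0,0,0],[0,0,0],[0,0,0],[0,0,0],[0,0,0]],"jaw":[255,255,255,255,255]}'
python3 -m jog '{"travel":[[3,40,0],[3,40,0],[4,30,0],[4,15,0],[0,0,0]],"dr":[[0,0,0],[0,0,0],[0,0,0],[0,0,0],[0,0,0]],"jaw":[255,255,255,255,255]}'
python3 -m jog '{"travel":[[0,0,-20],[0,0,-20],[0,0,-10],[0,0,0],[0,0,0]],"dr":[[0,0,0],[0,0,0],[0,0,0],[0,0,0],[0,0,0]],"jaw":[255,255,255,255,255]}'
python3 - <<'E'
from h import *
T=read_camera("top");S=read_camera("side")
s=get_state();x=s["eef_pos"];print(np.round(x,4),np.round(s["tcp_rot"],4),s["contact_force"],s["opening"])
tip=x-[0,0,.0666];u=proj("side",tip).round().astype(int);print("tip",tip,u,proj("side",[.5231,.2159,.011]),proj("top",tip))
a=crop(T,150,140,230,230,5);o=u-[40,60];print(o)
b=crop(S,o[0],o[1],o[0]+80,o[1]+90,5)
cv2.imwrite("pics/c4.png",np.hstack([a,b])[:,:,::-1])
E
```

```text
time: 4.38
eef_pos: [0.4752, -0.2702, 0.1735]
tcp_rot: [-0.06, 0.998, -0.003, 0.003]
contact_force: [0.2, -0.3, -2.6]
opening: 0.296
time: 4.8
eef_pos: [0.5077, -0.1119, 0.1671]
tcp_rot: [-0.06, 0.998, 0.001, -0.001]
contact_force: [0.1, 0.1, -2.7]
opening: 0.298
time: 5.22
eef_pos: [0.5066, 0.0882, 0.1671]
tcp_rot: [-0.06, 0.998, 0.0, -0.002]
contact_force: [0.6, 0.1, -2.9]
opening: 0.29
time: 5.63
eef_pos: [0.5212, 0.2142, 0.167]
tcp_rot: [-0.062, 0.998, 0.0, -0.001]
contact_force: [0.0, -1.0, -3.6]
opening: 0.293
time: 6.05
eef_pos: [0.5215, 0.2105, 0.1179]
tcp_rot: [-0.06, 0.998, -0.0, -0.002]
contact_force: [-0.1, -0.3, -2.3]
opening: 0.295
[0.5231 0.2111 0.1202] [-5.990e-02  9.982e-01  1.000e-04  7.000e-04] [ 0.44488697 -0.20919944 -2.44360263] 0.3010482971907039
tip [0.52311372 0.21105617 0.05359002] [219 175] [218.54678712 186.58108416] [197.32654631 196.99152342]
[179 115]
```

View pics/c4.png

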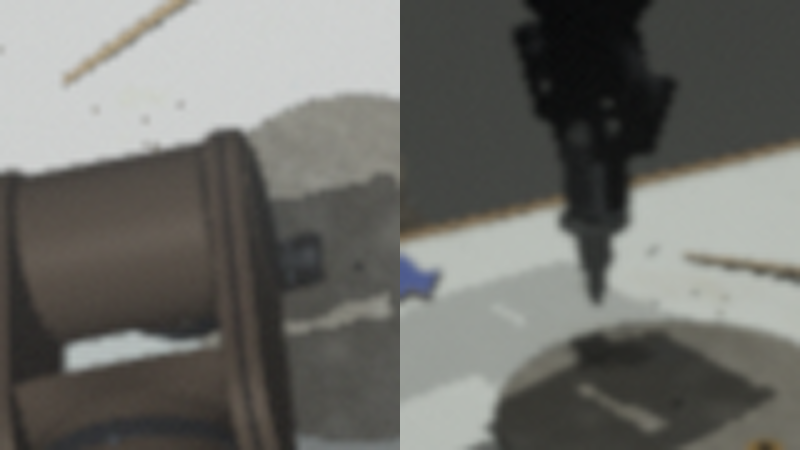

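Side panel: tip at crop (597,303), i.e. pixel (218.0,175.2), which matches the prediction. The punch hangs upright in the jaws. The top view is hidden by the arm. I'll go lower and compare the tip with the cross in the side view.

```bash
python3 -m jog '{"travel":[[0,5,-12],[0,0,-14],[0,0,-8],[0,0,0],[0,0,0]],"dr":[[0,0,0],[0,0,0],[0,0,0],[0,0,0],[0,0,0]],"jaw":[255,255,255,255,255]}'
python3 - <<'E'
from h import *
S=read_camera("side")
s=get_state();x=s["eef_pos"];print(np.round(x,4),s["contact_force"])
tip=x-[0,0,.0666];print("tip",tip,proj("side",tip),"mark",proj("side",[.5231,.2159,.011]))
o=(195,160); A=cv2.imread("pics/side0.png")
M=np.float32([[12.8,0,0],[0,12.8,0]])
# same native window (195..226,160..200) from both, 12x
b=cv2.resize(S[160:205,195:245],None,fx=8,fy=8,interpolation=cv2.INTER_CUBIC)[:,:,::-1]
A=cv2.resize(A,(512*8,384*8),interpolation=cv2.INTER_CUBIC)[160*8:205*8,195*8:245*8]
A=cv2.convertScaleAbs(A,alpha=1.8,beta=-60); b=cv2.convertScaleAbs(b,alpha=1.6)
cv2.imwrite("pics/c5.png",np.hstack([A,b]))
E
```

```text
time: 6.57
eef_pos: [0.5221, 0.2164, 0.0848]
tcp_rot: [-0.06, 0.998, -0.0, -0.001]
contact_force: [-0.1, 0.6, -3.0]
opening: 0.297
[0.5227 0.2165 0.0855] [-0.3100006   0.52152178 -2.70613614]
tip [0.52267003 0.21652035 0.01894986] [218.26366264 184.32093985] mark [218.54678712 186.58108416]
```

View pics/c5.png

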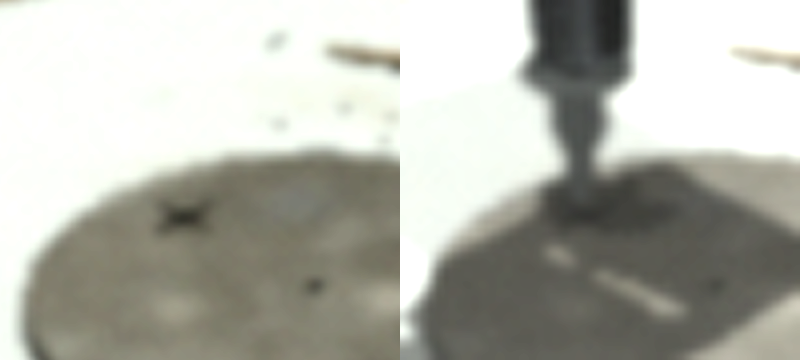

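Cross at (184,216) and nose axis at x≈183 in the same window, so the tip is within about 0.4 mm sideways of the cross. The row also agrees with the prediction. Going down in small steps.

```bash
python3 -m jog '{"travel":[[0.4,-0.4,-3],[0,0,-2],[0,0,-1],[0,0,0],[0,0,0]],"dr":[[0,0,0],[0,0,0],[0,0,0],[0,0,0],[0,0,0]],"jaw":[255,255,255,255,255]}'
for i in 1 2; do python3 -m jog '{"travel":[[0,0,-1],[0,0,0],[0,0,0]],"dr":[[0,0,0],[0,0,0],[0,0,0]],"jaw":[255,255,255]}';done
```

```text
time: 7.03
eef_pos: [0.5229, 0.216, 0.0794]
tcp_rot: [-0.06, 0.998, 0.0, 0.0]
contact_force: [-1.6, 0.2, -2.2]
opening: 0.293
time: 7.28
eef_pos: [0.5228, 0.216, 0.0783]
tcp_rot: [-0.06, 0.998, 0.0, -0.0]
contact_force: [0.9, -0.0, -3.8]
opening: 0.298
time: 7.53
eef_pos: [0.523, 0.216, 0.0775]
tcp_rot: [-0.06, 0.998, 0.0, 0.0]
contact_force: [0.1, 0.2, -2.2]
opening: 0.294
```

```bash

python3 -m jog '{"travel":[[0,0,-1],[0,0,0],[0,0,0]],"dr":[[0,0,0],[0,0,0],[0,0,0]],"jaw":[255,255,255]}'
python3 - <<'E'
from h import *
S=read_camera("side")
b=cv2.resize(S[160:205,195:245],None,fx=12,fy=12,interpolation=cv2.INTER_CUBIC)[:,:,::-1]
cv2.imwrite("pics/c6.png",cv2.convertScaleAbs(b,alpha=2.5,beta=-40)); s=get_state();print(s["eef_pos"],s["contact_force"])
E
```

```text
time: 7.78
eef_pos: [0.5232, 0.2161, 0.077]
tcp_rot: [-0.06, 0.998, 0.0, 0.0]
contact_force: [-1.5, 0.1, 0.4]
opening: 0.294
[0.52317467 0.2160806  0.07699518] [-0.36157473 -1.11837013  1.7354806 ]
```

View pics/c6.png

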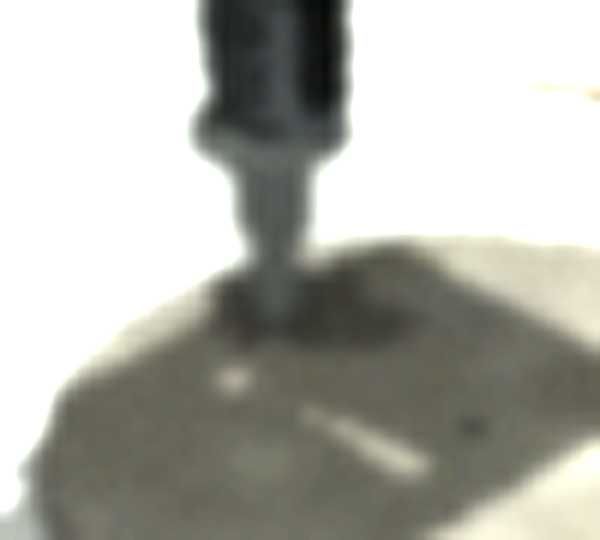

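Contact is made (force up about 4 N). The tip sits at pixel (217.4,186.9) against the cross at (217.6,186.6). I'll press on.

```bash

for i in 1 2 3; do python3 -m jog '{"travel":[[0,0,-1],[0,0,0]],"dr":[[0,0,0],[0,0,0]],"jaw":[255,255]}'|grep -v rot;done
```

```text
time: 8.0
eef_pos: [0.5232, 0.2161, 0.0759]
contact_force: [-1.1, -1.2, 5.3]
opening: 0.299
time: 8.17
eef_pos: [0.5233, 0.2161, 0.0751]
contact_force: [-1.4, -0.9, 6.1]
opening: 0.294
time: 8.33
eef_pos: [0.5234, 0.2161, 0.0744]
contact_force: [-1.8, 0.0, 8.3]
opening: 0.296
```

```bash

for i in 1 2; do python3 -m jog '{"travel":[[0,0,-0.7],[0,0,0]],"dr":[[0,0,0],[0,0,0]],"jaw":[255,255]}'|grep -v rot;done
```

```text
time: 8.5
eef_pos: [0.5234, 0.2161, 0.074]
contact_force: [-2.3, -0.2, 9.0]
opening: 0.299
time: 8.67
eef_pos: [0.5235, 0.2161, 0.0736]
contact_force: [-3.1, -0.6, 9.5]
opening: 0.295
```

```bash

for i in 1 2; do python3 -m jog '{"travel":[[0,0,-0.7],[0,0,0]],"dr":[[0,0,0],[0,0,0]],"jaw":[255,255]}'|grep -v rot;done
```

```text
time: 8.83
eef_pos: [0.5235, 0.2162, 0.0731]
contact_force: [-3.3, -0.4, 10.8]
opening: 0.295
time: 9.0
eef_pos: [0.5234, 0.2161, 0.0722]
contact_force: [-1.8, -0.4, 2.7]
opening: 0.295
```

The snap is clear: net force fell from about 13.5 N to about 5.4 N. Now I'll lift and return.

```bash

python3 -m jog '{"travel":[[0,0,5],[0,0,20],[0,0,35],[0,0,30],[0,0,10]],"dr":[[0,0,0],[0,0,0],[0,0,0],[0,0,0],[0,0,0]],"jaw":[255,255,255,255,255]}'
python3 -m jog '{"travel":[[0,-15,0],[0,-40,0],[0,-40,0],[0,-40,0],[0,-40,0]],"dr":[[0,0,0],[0,0,0],[0,0,0],[0,0,0],[0,0,0]],"jaw":[255,255,255,255,255]}'
python3 -m jog '{"travel":[[0,-40,0],[0,-40,0],[0,-40,0],[-7,-40,0],[-7,-40,0]],"dr":[[0,0,0],[0,0,0],[0,0,0],[0,0,0],[0,0,0]],"jaw":[255,255,255,255,255]}'
python3 -m jog '{"travel":[[-10,-40,0],[-10,-40,0],[-10,-20,0],[-5,-10,0],[0,0,0]],"dr":[[0,0,0],[0,0,0],[0,0,0],[0,0,0],[0,0,0]],"jaw":[255,255,255,255,255]}'
python3 - <<'E'
from h import *
S=read_camera("side");read_camera("side")
s=get_state();print(s["time"],np.round(s["eef_pos"],4),np.round(s["tcp_rot"],4),s["contact_force"])
a=crop(S,255,160,345,280,5);b=crop(S,195,160,245,205,7)
c=np.full((600,800,3),255,np.uint8);c[:600,:450]=a;c[:315,450:800]=b
cv2.imwrite("pics/c7.png",c[:,:,::-1])
E
```

```text
time: 9.42
eef_pos: [0.525, 0.2165, 0.1746]
tcp_rot: [-0.06, 0.998, 0.001, 0.004]
contact_force: [2.4, -0.5, -2.5]
opening: 0.296
time: 9.83
eef_pos: [0.5215, 0.0397, 0.1684]
tcp_rot: [-0.061, 0.998, 0.0, -0.001]
contact_force: [0.9, 0.2, -2.6]
opening: 0.297
time: 10.25
eef_pos: [0.5075, -0.1605, 0.1684]
tcp_rot: [-0.06, 0.998, 0.001, -0.001]
contact_force: [0.9, 0.6, -3.3]
opening: 0.298
time: 10.67
eef_pos: [0.4722, -0.2705, 0.1686]
tcp_rot: [-0.058, 0.998, 0.001, -0.001]
contact_force: [0.3, -0.0, -4.5]
opening: 0.295
10.7667 [ 0.4733 -0.2681  0.1691] [-5.990e-02  9.982e-01  1.100e-03 -6.000e-04] [ 1.01523456 -0.13537641 -2.99028643]
```

View pics/c7.png

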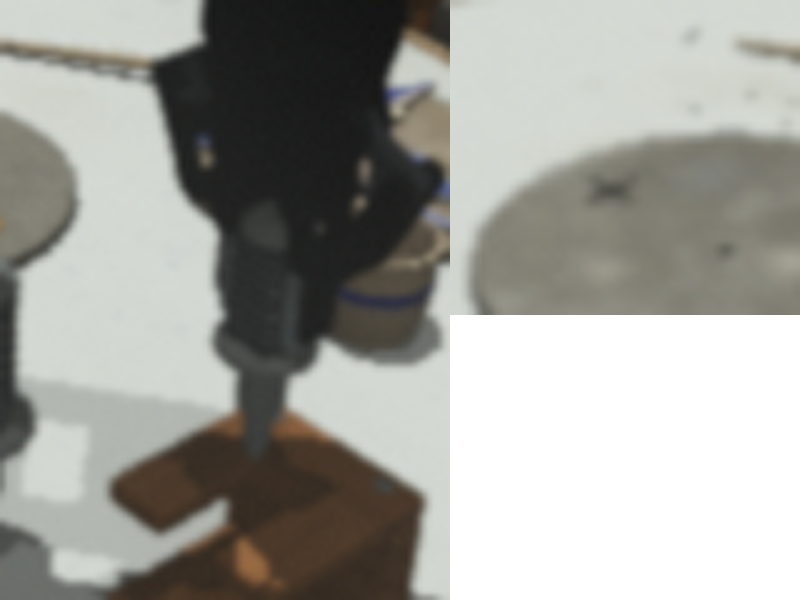

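Bat and cross are unmoved (cross still at pixel 217.7,186.6), and the punch is over the slot. Lowering it into the seat.

```bash

python3 -m jog '{"travel":[[0.7,-0.8,-10],[0,0,-20],[0,0,-20],[0,0,-10],[0,0,0]],"dr":[[0,0,0],[0,0,0],[0,0,0],[0,0,0],[0,0,0]],"jaw":[255,255,255,255,255]}'
python3 -m jog '{"travel":[[0,0,-8],[0,0,-6],[0,0,-2],[0,0,0],[0,0,0]],"dr":[[0,0,0],[0,0,0],[0,0,0],[0,0,0],[0,0,0]],"jaw":[255,255,255,255,255]}'
```

```text
time: 11.18
eef_pos: [0.4729, -0.2669, 0.1066]
tcp_rot: [-0.061, 0.998, 0.003, -0.003]
contact_force: [-0.9, -0.3, -3.9]
opening: 0.295
time: 11.6
eef_pos: [0.4748, -0.27, 0.095]
tcp_rot: [-0.06, 0.998, -0.0, 0.0]
contact_force: [-1.3, -0.1, -3.7]
opening: 0.293
```

```bash

python3 -m jog '{"travel":[[0,0,-1],[0,0,0],[0,0,0]],"dr":[[0,0,0],[0,0,0],[0,0,0]],"jaw":[255,255,255]}'
for i in 1 2; do python3 -m jog '{"travel":[[0,0,-0.7],[0,0,0],[0,0,0]],"dr":[[0,0,0],[0,0,0],[0,0,0]],"jaw":[255,255,255]}';done
```

```text
time: 11.85
eef_pos: [0.4747, -0.27, 0.0939]
tcp_rot: [-0.06, 0.998, -0.0, 0.0]
contact_force: [0.4, -1.1, -3.1]
opening: 0.294
time: 12.1
eef_pos: [0.4745, -0.2698, 0.0928]
tcp_rot: [-0.06, 0.998, -0.0, 0.0]
contact_force: [0.3, 0.9, -2.6]
opening: 0.295
time: 12.35
eef_pos: [0.4745, -0.2698, 0.092]
tcp_rot: [-0.06, 0.998, 0.0, -0.0]
contact_force: [-0.1, 0.2, -3.3]
opening: 0.295
```

```bash

for i in 1 2 3; do python3 -m jog '{"travel":[[0,0,-0.7],[0,0,0],[0,0,0]],"dr":[[0,0,0],[0,0,0],[0,0,0]],"jaw":[255,255,255]}'|grep -v rot;done
```

```text
time: 12.6
eef_pos: [0.4745, -0.2698, 0.0914]
contact_force: [-0.4, -0.1, -3.6]
opening: 0.297
time: 12.85
eef_pos: [0.4745, -0.2698, 0.0907]
contact_force: [0.1, -0.8, -2.8]
opening: 0.296
time: 13.1
eef_pos: [0.4746, -0.2698, 0.0906]
contact_force: [-3.0, 2.0, 2.6]
opening: 0.293
```

Seated at the same height as when grasped. Releasing.

```bash

python3 -m jog '{"travel":[[0,0,0],[0,0,0],[0,0,0],[0,0,0],[0,0,0]],"dr":[[0,0,0],[0,0,0],[0,0,0],[0,0,0],[0,0,0]],"jaw":[165,150,120,60,0]}' 20
python3 -m jog '{"travel":[[0,0,0],[0,0,0],[0,0,5],[0,0,15],[0,0,30]],"dr":[[0,0,0],[0,0,0],[0,0,0],[0,0,0],[0,0,0]],"jaw":[0,0,0,0,0]}'
python3 -m jog '{"travel":[[0,0,35],[0,0,35],[0,0,20],[0,0,0],[0,0,0]],"dr":[[0,0,0],[0,0,0],[0,0,0],[0,0,0],[0,0,0]],"jaw":[0,0,0,0,0]}'
python3 -m jog '{"travel":[[0,40,0],[0,40,0],[0,40,0],[0,40,0],[0,40,0]],"dr":[[0,0,0],[0,0,0],[0,0,0],[0,0,0],[0,0,0]],"jaw":[0,0,0,0,0]}'
python3 -m jog '{"travel":[[0,40,0],[0,30,0],[0,0,0],[0,0,0],[0,0,0]],"dr":[[0,0,0],[0,0,0],[0,0,0],[0,0,0],[0,0,0]],"jaw":[0,0,0,0,0]}'
python3 - <<'E'
from h import *
T=read_camera("top");S=read_camera("side")
c=np.full((600,800,3),255,np.uint8)
c[:425,:400]=crop(T,305,180,385,265,5);c[:480,400:800]=crop(S,265,210,345,306,5)
cv2.imwrite("pics/c8.png",c[:,:,::-1]);print(get_state()["time"])
E
```

```text
time: 13.52
eef_pos: [0.4747, -0.2699, 0.0901]
tcp_rot: [-0.06, 0.998, -0.0, 0.0]
contact_force: [0.2, 0.4, 0.4]
opening: 0.795
time: 13.93
eef_pos: [0.4723, -0.268, 0.1369]
tcp_rot: [-0.06, 0.998, 0.003, -0.003]
contact_force: [0.3, -0.8, -0.0]
opening: 1.0
time: 14.35
eef_pos: [0.4752, -0.2703, 0.2321]
tcp_rot: [-0.06, 0.998, -0.001, 0.001]
contact_force: [-1.1, 0.4, -0.5]
opening: 0.999
time: 14.77
eef_pos: [0.4729, -0.0678, 0.2276]
tcp_rot: [-0.06, 0.998, 0.001, -0.002]
contact_force: [1.0, -0.9, -0.3]
opening: 1.001
time: 15.18
eef_pos: [0.4738, 0.0001, 0.2285]
tcp_rot: [-0.06, 0.998, 0.0, -0.001]
contact_force: [0.1, 0.4, 0.7]
opening: 0.998
15.2833
```

View pics/c8.png

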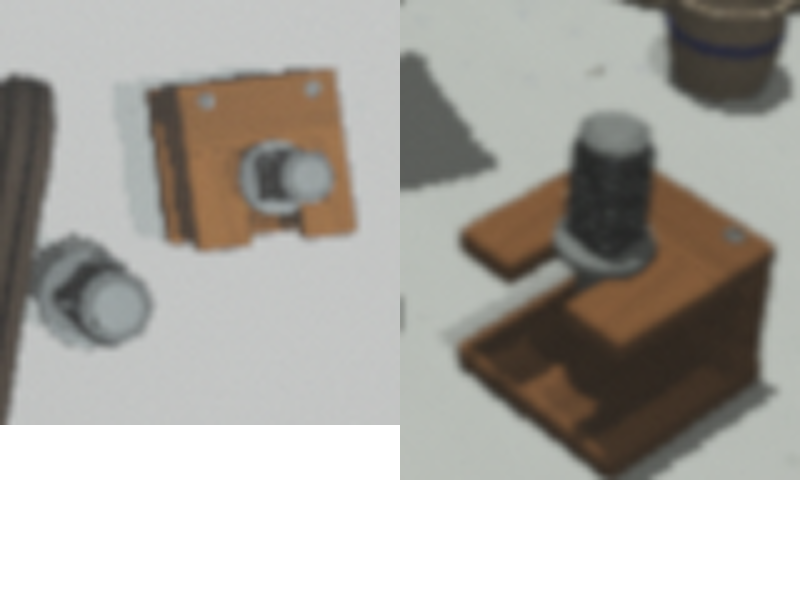

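The punch is in the slot, but its collar looks slightly tipped compared with the start. I'll put before and after side by side.

```bash
python3 - <<'E'
from h import *
S=read_camera("side");T=read_camera("top")
A=cv2.resize(cv2.imread("pics/side0.png"),(512*10,384*10),interpolation=cv2.INTER_CUBIC)[2250:2750,2850:3250]
b=crop(S,285,225,325,275,10)[:,:,::-1]
cv2.imwrite("pics/c9.png",np.hstack([A,b]))
E
```

```text
(no output)
```

View pics/c9.png

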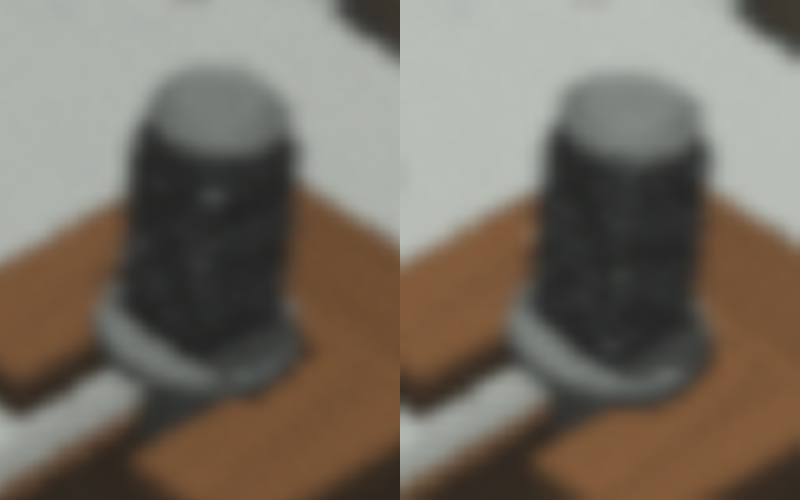

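Both views show the same upright posture, with the collar flat on the plate and a shift of about 1 px. The arm is clear, so I'm handing in.

```bash
python3 -c "
from plant import *
print(get_state()['time'],get_state()['contact_force']);print(sign_off())"
```

```text
15.3833 [0.80599533 0.85311969 0.02823243]
the job is handed in; nothing more can be done
None
```

I took the smaller punch from its stand, set its point on the pencilled cross, pressed straight down until the spring snapped, and hung it back in the stand. The robot clock read 15.4 s when I handed in.

- **Aim:** With the point touching the bat, it was within about 0.2 px (roughly 0.5 mm) of the cross sideways. Towards and away from the side camera I could only tell to about 1.5 mm. The top camera was blocked by the arm there, so that direction rests on the first top-view measurement and the measured tool position.
- **Snap:** The press force climbed steadily to about 13.5 N, then fell to about 5.4 N. That drop is the snap; I had no direct reading of the striker.
- **Bat:** After lifting, the cross was back at the same pixel, so the bat had not moved.
- **Punch in its stand:** It hangs upright with the collar resting on the plate. It sits about 1 px (1–2 mm) from where it started, and it may be turned slightly about its own axis. In one side view before lowering it looked up to 2° off vertical in the jaws, but it settled straight once released.
- **Other things:** I touched nothing else. My last pictures showed the stand, the large punch and part of the cup in place. I did not check the timer and fish again.

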